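# Park the dosing disc with its lock pin

### The arm

A 6-joint arm with a two-finger parallel gripper is mounted at the origin on the work surface. World frame = base frame: x ahead of the robot, y to its left, z up, the work surface at z = 0. Lengths are in m, angles in rad, forces in N, time in s.
With the tool pointing down it reaches from about 0.35 to 0.925 m from the base axis. Payload 6.4 kg.
Tool frame: the origin (TCP) lies at the very end of the fingers, on their centre line; the grasp point (between the pads) lies 19 mm behind it; z points along the fingers, y is the line along which they close (so a half turn about z gives the same grasp; the last joint's range is limited). The gripper opens to 85 mm and grips with 20 to 120 N. Pads are 22 mm wide; open, the fingers measure 114 mm over their backs; the gripper's body (76 mm by 85 mm) begins 54 mm behind the grasp point. The pads swing forward as they close: fully open they stand 13 mm farther back than shut.
Start: joints at [1, 0.245, 1.558, -0, 1.339, -0.174], TCP at [0.251, 0.6, 0.231] pointing down, gripper open.
Joint ranges: [-3.13, 3.13], [-1.02, 2.26], [0.13, 2.54], [-0.95, 4.09], [0.21, 2.88], [-2.74, 2.74]. Speed limits (rad/s): [2.57, 2.57, 3.14, 3.14, 3.14, 3.14].

### API

Orientations are given as a unit quaternion [x, y, z, w].
In Python, from workcell import manip gives the robot as it stands.
- The arm moves only by the shell command python3 -m handwheel 'ROWS' [FORCE]. ROWS is JSON, a list of rows, each a list of 3 entries, a list of its own where there are three numbers: the opening, from -1 (shut) to 1 (fully open), so that 0 is half open, then the shift along the world's x, y, z in units of 25 mm (1.0 is 25 mm), then the turn, a rotation vector about the world's x, y, z in units of 8 degrees (1.0 is 8 degrees). In form: [[grip, [tx, ty, tz], [ax, ay, az]], ...]. A call has 1 to 20 rows; each row shifts and turns the commanded pose from where the row before left it; what a row does not reach is not made up. A row lasts 1/8 s, in which the tool goes at most 62.5 mm and 10.7 degrees, less where a joint would pass 70% of its speed; a pose out of reach is approached as far as the arm can. A call is refused whole if a number of a shift passes 1 or a number of a turn 1, either way. A call with a gripper value outside its range is refused whole. The fingers move at their own pace and stop on an object; FORCE is the grip in N (left out, the last holds). Time passes only in rows, so rows that do not move let the fingers close. It gives the time, the measured TCP pose, the force, the opening and the grip force at its end, in the units of the state.
- manip.get_obs(): the state, without advancing time (a new reading comes with each control period).
- manip.get_image(name): name is "scene" or "top"; returns a dict with "image" (480x640x3 uint8, blue, green, red), "range_z" (480x640 float32, m along the optical axis (not along the pixel's ray), 0 where there is no reading), "mtx" (3x3 intrinsics, pixels), "pose" (4x4, takes a point from camera to world coordinates). Camera axes: x right, y down, z forward; pixel columns grow to the right and rows downward; lengths in m; the calibration is good to about 2 mm. A picture is of the moment at which its call begins.
- manip.close_job(): hands the job in; it is judged then, once.
Trained networks look in a picture, given as the dict that the camera call returned (one of the last four; its "shot" number tells which), for a name from the list of things; names that differ only in an ending like _2 or _b are one class to them, and where a whole thing is asked for, a point or a joint stands for the part that bears it (a point fixed in the world has none). Each returns a list of dicts, best first, with "p" (0 to 1); they miss things now and then, are a little off and sometimes report something else, mostly with a low value. They report only what shows in the picture. A call takes as long as a camera call.
- manip.spot_in(query, picture): "pixel" ([column, row] in pixels, amid what is visible of it).
- manip.regions_of(query, picture): "region" (480x640 bool, what is visible of it) and "pixel" ([column, row] in pixels, amid what is visible of it).
- manip.place_of(query, picture): "pixel" ([column, row] in pixels: a listed point, or the origin of a listed thing).
The state is a dict: "time": time; "qpos": joint angles; "joint_vel": joint speeds; "tau": joint torques, N m; "tcp_pos": TCP position; "tcp_rot": TCP orientation; "ft_force": force on the tool from outside, world axes, zero at the start; "moment": the same for the moment, N m; "grip_width": opening from 0.0 (shut) to 1.0 (fully open); "finger_force": force on a finger pad.
Only numpy, scipy, OpenCV 4.12 (cv2) and the standard library are available. Lean on these libraries where they do the work, as an engineer would, in place of code of your own. Each camera call takes 0.05 s, during which the arm holds its last target. There are 200 camera calls.

### The job

The dosing disc of the cup filler keeps going round on its slipping clutch. Take the lock pin from the pin block, start it in the slot of the bracket above the disc, slow the disc by touch to a crawl so that its lock hole comes to rest under the slot, and then press the pin fully home through slot and hole and let go. Go gently: do not ram or overload the disc, brake it before the pin goes in, and leave the other pins, the wrench and the spare pulley where they are.

Things in the scene. Friction and masses are not known exactly. Their poses are not given: they have to be found in the camera images.
- lock_pin: The lock pin, plain steel, 140 g. Origin at the centre of its lower tip, z up to its head. Shank 12 mm thick (0.6 mm chamfer at the tip), 40 mm long; then a collar 28 mm across, 40 to 46 mm above the tip; then a knurled round grip 20 mm thick, 46 to 80 mm above the tip. It starts upright in one of the three holes of the pin block, its collar on the block's top.
- hex_bolt: Leave alone. A steel bolt, shank like the lock pin's, with a hexagon head 22 mm across the flats and 14 mm tall; origin at its lower tip; it starts in another hole of the block.
- flat_pin: Leave alone. A steel pin, shank like the lock pin's, with a flat mushroom head 30 mm in diameter and 8 mm tall; origin at its lower tip; it starts in another hole of the block.
- block: Black plastic pin block fixed on the bench, 50 mm (its x) by 170 mm (its y), 44 mm tall, origin at the centre of its underside. Three 14 mm holes in a row at y = -58, 0 and +58 mm.
- machine: The dosing head, fixed on the bench: teal base plate 300 mm (x) by 350 mm (y), white gear housing, gear motor out to +x. Origin on the bench, on the disc's axis; z up. At +y a column carries the slotted steel bracket: 44 mm wide in x, 88 to 188 mm from the axis, underside 118 mm and top face 136 mm above the bench. At -y a scraper arm, 146 mm high, reaches over the disc to 47 mm from the axis.
- spindle: Spring-borne spindle with the disc; origin on its axis at bench height, sinking with the disc. Aluminium disc 260 mm across, 10 mm thick, top face 110 mm above the bench; six 40 mm cup bores and, at 112 mm radius, one oblong lock hole, 15.5 mm along the rim by 18 mm radially. Pressed down it starts to sink at 2 N, then 1 N per mm; hard stop after 7 mm (9 N). It must never bear over 40 N.
- slot (a point): Centre of the bracket's slot at the bracket's top face. It goes straight down through the 18 mm thick bracket, 14 mm wide along the machine's x (the way the rim runs below), 16 mm along its y (radial), with a 3 mm 45-degree lead-in at the mouth. Below it are 8 mm of air to the disc's top face. With the pin home its collar lies on this top face and its tip, 40 mm below, is through the disc.
- hole (a point): Centre of the mouth of the disc's lock hole, in the disc's top face; it goes round with the disc.
- disc (a joint): Angle of the disc, rad, never wrapped, growing counter-clockwise from above; the lock hole is under the slot at every whole multiple of 2 pi. A slipping clutch drives it with 0.4 N m at rest, 0.1 N m less per rad/s, so it runs free at 4 rad/s; held, it stops; let go, it speeds up in some tenths of a second. Steel rubs on it with a friction coefficient of 0.5 to 0.7, varying between starts.
- wrench: Leave alone. A steel open-ended wrench, 190 mm long, lying on the bench.
- spare_pulley: Leave alone. An aluminium toothed pulley, 64 mm in diameter, 34 mm tall with its hub, standing on the bench.

How it is judged:
On the way, in this order (a step that is already met when the one before it is completed fails the run):
1. the lock pin is started in the bracket's slot, its tip inside the slot (horizontal distance between lock_pin and slot below 0.005 m and z of lock_pin in the frame of slot below -0.004 m), for 0.1 s.
2. with the pin in the slot but not yet in the hole, the disc is braked to less than half its free speed (under 1.8 rad/s) (all of step 1 and velocity of joint disc below 1.8 rad/s and z of lock_pin in the frame of hole above -0.002 m), for 0.1 s.
At the end, for the whole second after the job is handed in: The lock pin stands upright (within 0.15 rad) through the bracket's slot and the disc's lock hole, its collar within 3 mm of the bracket's top face, its tip within 5 mm sideways of the centres of slot and hole; disc and pin are at rest and the pin is let go (z of lock_pin in the frame of slot below -0.037 m and horizontal distance between lock_pin and slot below 0.005 m and horizontal distance between lock_pin and hole below 0.005 m and angle between lock_pin's own z axis and vertical below 0.15 rad and velocity of joint disc below 0.1 rad/s and linear speed of lock_pin below 0.02 m/s); the robot touches nothing.
It fails at once if the disc is rammed or overloaded: more than 40 N on disc and spindle (contact force between spindle and anything else above 40 N).
It fails at once if another pin, the wrench or the spare pulley is shifted by more than 25 mm (distance of any of hex_bolt, flat_pin, wrench, spare_pulley from where it was at the start of the episode above 0.025 m).
It also fails if it takes over 58 s, if anything falls off the work surface, if the arm or the gripper's body presses on something with over 40 N, if the wrist force passes 120 N, or if a joint passes its speed limit or range.

## Working session

There is one attempt and no reset: what is moved stays moved. The work goes in short steps, Python scripts to look and compute and a shell command to move; the robot and the scene stay as the last step left them, time stands still between calls to the robot, and variables do not carry over. Pictures are saved under pics/ and viewed, at most 10 in all, crops included, and the job is handed in when it is done.

```bash
mkdir -p pics
cat > h.py <<'E'
import numpy as np,cv2
from workcell import manip
def ray(im,px):
    K=im["mtx"];T=im["pose"];d=np.linalg.inv(K)@[px[0],px[1],1.];return T[:3,3],T[:3,:3]@d
def atz(im,px,z):
    o,d=ray(im,px);return o+d*(z-o[2])/d[2]
def deep(im,px):
    c,r=int(round(px[0])),int(round(px[1]));w=im["range_z"][max(r-2,0):r+3,max(c-2,0):c+3];w=w[w>0]
    o,d=ray(im,px);return o+d*np.median(w) if w.size else None
def cloud(im):
    v,u=np.mgrid[:480,:640];z=im["range_z"];K=im["mtx"]
    P=np.stack([(u-K[0,2])/K[0,0]*z,(v-K[1,2])/K[1,1]*z,z],-1);return P@im["pose"][:3,:3].T+im["pose"][:3,3]
E
cat > a.py <<'E'
from h import *
np.set_printoptions(precision=4,suppress=True)
for n in("top","scene"):
    im=manip.get_image(n);cv2.imwrite(f"pics/{n}0.png",im["image"]);print(n,im["pose"].round(3).tolist(),im["mtx"][0,0])
    for q in("lock_pin","hex_bolt","flat_pin","block","machine","slot","hole","spindle","wrench","spare_pulley"):
        for r in manip.place_of(q,im)[:2]:print(q,round(r["p"],2),np.round(r["pixel"],1),deep(im,r["pixel"]),"z136",atz(im,r["pixel"],.136)[:2] if q=="slot" else "", "z0",atz(im,r["pixel"],0)[:2])
print(manip.get_obs())
E
python3 a.py
```

```text
top [[-0.028, -0.99, 0.141, 0.441], [-1.0, 0.029, 0.002, 0.035], [-0.006, -0.141, -0.99, 1.026], [0.0, 0.0, 0.0, 1.0]] 453.9090882178722
lock_pin 0.6 [504.3 272.9] [ 0.4889 -0.3795  0.0446] z136  z0 [ 0.4911 -0.3983]
hex_bolt 0.45 [490.4 175.3] [ 0.7091 -0.3728  0.0325] z136  z0 [ 0.7179 -0.3861]
hex_bolt 0.4 [457.1 265.5] [ 0.5078 -0.2793  0.0445] z136  z0 [ 0.5108 -0.2935]
flat_pin 0.57 [480.3 269.8] [ 0.4972 -0.329   0.0431] z136  z0 [ 0.4996 -0.3449]
block 0.6 [479.9 266.5] [ 0.5044 -0.329   0.0425] z136  z0 [ 0.5071 -0.3447]
machine 0.89 [305. 246.] [0.551  0.047  0.1173] z136  z0 [0.5651 0.0487]
machine 0.16 [129.9 316.8] [0.4176 0.441  0.0064] z136  z0 [0.4175 0.4435]
slot 0.76 [254. 222.] [0.6041 0.1501 0.1113] z136 [0.5998 0.147 ] z0 [0.624  0.1642]
slot 0.52 [305.9 246.1] [0.5508 0.0452 0.117 ] z136 [0.5485 0.045 ] z0 [0.5648 0.0466]
hole 0.96 [262.3 269.6] [0.5133 0.1452 0.0127] z136  z0 [0.5142 0.1466]
hole 0.24 [504.4 277.3] [ 0.4795 -0.3793  0.0436] z136  z0 [ 0.4812 -0.3976]
spindle 0.84 [307.1 242.8] [0.5572 0.0426 0.1188] z136  z0 [0.5723 0.0437]
spindle 0.18 [131.5 
[... 1240 characters left out ...]
0.67 [319.1 265.5] [0.6119 0.0624 0.0936] z136  z0 [0.5641 0.0431]
wrench 0.96 [487.2 270.7] [0.4233 0.4321 0.0058] z136  z0 [0.4195 0.4332]
wrench 0.25 [318.7 265.8] [0.6128 0.0618 0.0932] z136  z0 [0.5653 0.0425]
{'time': 1.1, 'qpos': array([ 0.9999,  0.2451,  1.5578,  0.    ,  1.3387, -0.1741]), 'joint_vel': array([ 0.0007, -0.0003, -0.0013, -0.0008,  0.    ,  0.0001]), 'tau': array([  0.0016, -42.9496, -32.6442,  -0.    ,   0.0002,  -0.    ]), 'tcp_pos': array([0.2512, 0.5995, 0.2313]), 'tcp_rot': array([ 0.1971,  0.9804, -0.    , -0.    ]), 'ft_force': array([ 0.0489,  0.3944, -0.6165]), 'moment': array([-0.015 ,  0.0153, -0.0041]), 'finger_force': 0.0, 'grip_width': 0.9994126290694622}
```

Run:
```python
import cv2
a=cv2.imread('pics/top0.png');cv2.imwrite('pics/tc.png',cv2.resize(a[150:350,190:540],None,fx=2.28,fy=2.28,interpolation=cv2.INTER_CUBIC))
b=cv2.imread('pics/scene0.png');cv2.imwrite('pics/sc.png',cv2.resize(b[140:400,110:460],None,fx=2.2,fy=2.2,interpolation=cv2.INTER_CUBIC))
```

```text
(no output)
```

View pics/tc.png

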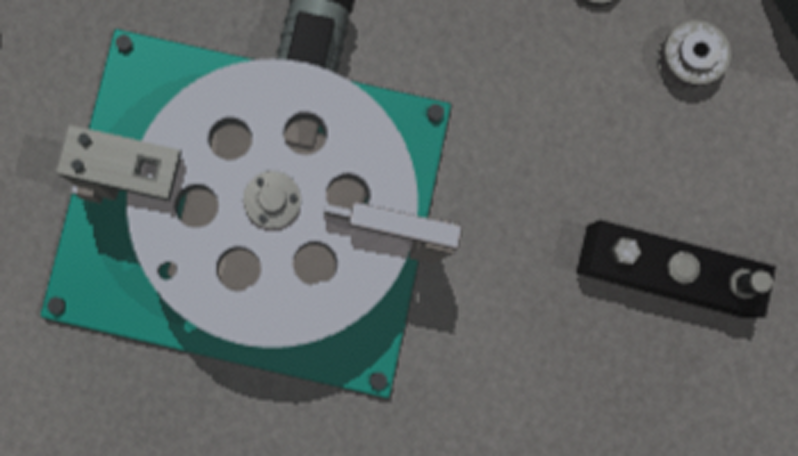

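View pics/sc.png

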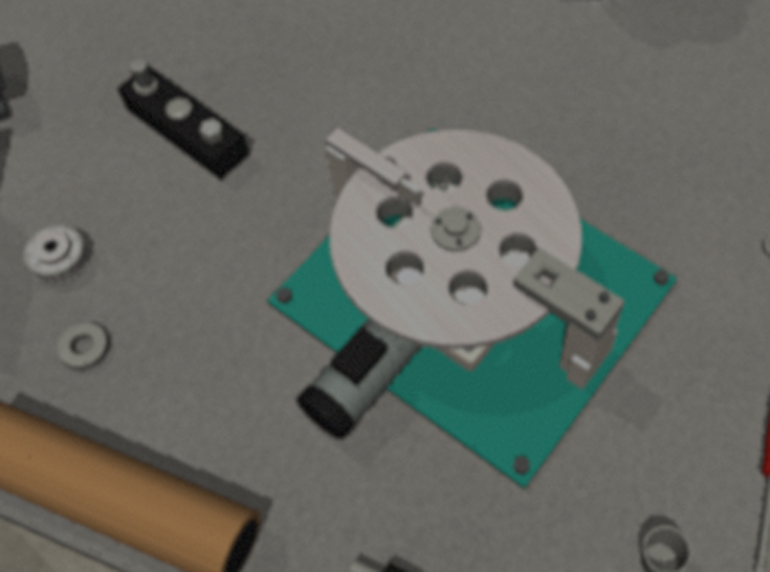

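The lock pin (tall round grip) is in the outer hole at the far right of the block (top view about pixel 523,274). The hex bolt is at about 465,260 and the flat pin at about 490,267. The slot is at about 254,222 and the lock hole at about 262,269. The scene view agrees.

```bash
cat > b.py <<'E'
from h import *
np.set_printoptions(precision=4,suppress=True)
for n in("top","scene"):
    im=manip.get_image(n);P=cloud(im);x,y,z=P[...,0],P[...,1],P[...,2]
    def rect(m):
        k,l,s,c=cv2.connectedComponentsWithStats(m.astype(np.uint8));i=1+np.argmax(s[1:,4]);m=l==i
        return [np.round(v,4) for v in cv2.minAreaRect((P[m][:,:2]*1000).astype(np.float32))],s[i,4],np.median(z[m])
    print(n,"bracket",rect((z>.127)&(z<.15)&(abs(x-.62)<.12)&(abs(y-.18)<.1)))
    print("block",rect((z>.036)&(z<.052)&(abs(x-.5)<.15)&(abs(y+.33)<.15)))
    d=(abs(z-.11)<.008)&(np.hypot(x-.565,y-.045)<.16)
    print("disc",rect(d), cv2.minEnclosingCircle((P[d][:,:2]*1000).astype(np.float32)))
    h=(z>.07)&(z<.1)&(np.hypot(x-.49,y+.385)<.06);Q=P[h];print("head",len(Q),Q.mean(0),Q.min(0),Q.max(0))
    for q in("lock_pin","hex_bolt","flat_pin"):
        for r in manip.regions_of(q,im)[:2]:print(q,round(r["p"],2),np.round(r["pixel"],1),r["region"].sum(),np.median(P[r["region"]],0))
    for r in manip.place_of("slot",im)[:1]:print("slot",r["p"],atz(im,r["pixel"],.136))
    cv2.imwrite(f"pics/{n}1.png",im["image"])
    b=np.array(im["image"])
    # dark slot pixels within bracket
E
python3 b.py
```

```text
top bracket ([array([602.9511, 171.714 ]), array([100.5722,  44.3406]), np.float64(75.1867)], np.int32(1078), np.float64(0.135775468073131))
block ([array([ 501.2681, -348.1165]), array([170.9413,  51.2027]), np.float64(73.3434)], np.int32(1585), np.float64(0.044151071053985635))
disc ([array([568.2179,  37.9732]), array([257.4546, 259.1769]), np.float64(76.7976)], np.int32(9898), np.float64(0.10991324788845847)) ((553.06103515625, 48.185577392578125), 158.77789306640625)
head 98 [ 0.4844 -0.4011  0.0819] [ 0.4754 -0.4128  0.07  ] [ 0.4949 -0.3926  0.0899]
lock_pin 0.63 [517.2 272.2] 160 [ 0.4836 -0.3963  0.0699]
flat_pin 0.63 [487.7 268.2] 159 [ 0.5004 -0.346   0.0508]
flat_pin 0.45 [311.  238.1] 10269 [0.5641 0.0371 0.1099]
slot 0.71 [0.5954 0.149  0.136 ]
scene bracket ([array([605.3707, 172.91  ]), array([101.001 ,  46.6626]), np.float64(75.1786)], np.int32(903), np.float64(0.1350919156930931))
block ([array([ 503.273 , -346.0678]), array([174.2339,  51.9638]), np.float64(72.8524)], np.int32(894), np.float64(0.04377177201936783))
disc ([array([571.1064,  39.3848]), array([261.4781, 258.408 ]), np.float64(21.0416)], np.int32(6963), np.float64(0.10943421534802555)) ((588.82421875, 38.928497314453125), 156.69052124023438)
head 60 [ 0.4886 -0.3993  0.0801] [ 0.479  -0.4114  0.0707] [ 0.497  -0.3909  0.0864]
lock_pin 0.56 [173.2 176.3] 131 [ 0.4912 -0.3962  0.0653]
slot 0.57 [ 0.5916 -0.2276  0.136 ]
```

```bash
python3 -m handwheel '[[1,[0.23,-1,0],[0,0,-0.26]],[1,[0.23,-1,0],[0,0,-0.26]],[1,[0.23,-1,0],[0,0,-0.26]],[1,[0.23,-1,0],[0,0,-0.26]],[1,[0.23,-1,0],[0,0,-0.26]],[1,[0.23,-1,0],[0,0,-0.26]],[1,[0.23,-1,0],[0,0,-0.26]],[1,[0.23,-1,0],[0,0,-0.26]],[1,[0.23,-1,0],[0,0,-0.26]],[1,[0.23,-1,0],[0,0,-0.26]],[1,[0.23,-1,0],[0,0,-0.26]],[1,[0.23,-1,0],[0,0,-0.26]],[1,[0.23,-1,0],[0,0,-0.26]],[1,[0.23,-1,0],[0,0,-0.26]],[1,[0.23,-1,0],[0,0,-0.26]],[1,[0.23,-1,0],[0,0,-0.26]],[1,[0.23,-1,0],[0,0,-0.26]],[1,[0.23,-1,0],[0,0,-0.26]],[1,[0.23,-1,0],[0,0,-0.26]],[1,[0.23,-1,0],[0,0,-0.26]]]' 60
python3 -m handwheel '[[1,[0.23,-1,0],[0,0,-0.26]],[1,[0.23,-1,0],[0,0,-0.26]],[1,[0.23,-1,0],[0,0,-0.26]],[1,[0.23,-1,0],[0,0,-0.26]],[1,[0.23,-1,0],[0,0,-0.26]],[1,[0.23,-1,0],[0,0,-0.26]],[1,[0.23,-1,0],[0,0,-0.26]],[1,[0.23,-1,0],[0,0,-0.26]],[1,[0.23,-1,0],[0,0,-0.26]],[1,[0.23,-1,0],[0,0,-0.26]],[1,[0.23,-1,0],[0,0,-0.26]],[1,[0.23,-1,0],[0,0,-0.26]],[1,[0.23,-1,-0.3],[0,0,-0.26]],[1,[0.23,-1,-0.4],[0,0,-0.26]],[1,[0.23,-1,-0.5],[0,0,-0.26]],[1,[0.23,-1,-0.6],[0,0,-0.26]],[1,[0.23,-1,-0.6],[0,0,-0.26]],[1,[0.23,-1,-0.6],[0,0,-0.26]],[1,[0.23,-1,0],[0,0,-0.26]],[1,[0.23,-1,0],[0,0,-0.26]]]' 60
```

```text
time: 4.1
tcp_pos: [0.3664, 0.0987, 0.2315]
tcp_rot: [0.533, 0.846, 0.0, 0.0]
ft_force: [0.4, -0.3, -0.4]
grip_width: 1.0
finger_force: 0.0
time: 6.6
tcp_pos: [0.4813, -0.4012, 0.156]
tcp_rot: [0.799, 0.602, 0.0, -0.0]
ft_force: [-0.4, 0.1, -0.1]
grip_width: 0.998
finger_force: 0.0
```

```bash
python3 -m handwheel '[[1,[0.16,-0.04,-0.8],[0,0,-0.1]],[1,[0,0,-0.8],[0,0,0]],[1,[0,0,-0.8],[0,0,0]],[1,[0,0,-0.8],[0,0,0]],[1,[0,0,-0.6],[0,0,0]],[1,[0,0,-0.2],[0,0,0]],[-1,[0,0,0],[0,0,0]],[-1,[0,0,0],[0,0,0]],[-1,[0,0,0],[0,0,0]],[-1,[0,0,0],[0,0,0]],[-1,[0,0,0],[0,0,0]],[-1,[0,0,0],[0,0,0]],[-1,[0,0,0],[0,0,0]],[-1,[0,0,0],[0,0,0]]]' 60; python3 -c "
from workcell import manip;o=manip.get_obs();print(o['ft_force'],o['finger_force'],o['grip_width'])"
```

```text
time: 8.35
tcp_pos: [0.4857, -0.402, 0.0571]
tcp_rot: [0.802, 0.597, 0.0, 0.001]
ft_force: [0.5, -0.4, 5.8]
grip_width: 0.211
finger_force: 58.7
[ 0.52395558 -0.43641761  5.82475092] 58.65786373615265 0.21092077460807632
```

```bash
python3 -m handwheel '[[-1,[0,0,0.3],[0,0,0]],[-1,[0,0,0.8],[0,0,0]],[-1,[0,0,1],[0,0,0]],[-1,[0,0,1],[0,0,0]],[-1,[0,0,1],[0,0,0]],[-1,[0,0,1],[0,0,0]],[-1,[0.2,1,1],[0,0,0]],[-1,[0.2,1,0.5],[0,0,0]],[-1,[0.2,1,0],[0,0,0]],[-1,[0.2,1,0],[0,0,0]],[-1,[0.2,1,0],[0,0,0]],[-1,[0.2,1,0],[0,0,0]],[-1,[0.2,1,0],[0,0,0]],[-1,[0.2,1,0],[0,0,0]],[-1,[0.2,1,0],[0,0,0.24]],[-1,[0.2,1,0],[0,0,0]],[-1,[0.2,1,0],[0,0,0]],[-1,[0.2,1,0],[0,0,0]],[-1,[0.2,1,0],[0,0,0]],[-1,[0.2,1,0],[0,0,0]]]' 80
python3 -m handwheel '[[-1,[0.2,1,0],[0,0,0]],[-1,[0.2,1,0],[0,0,0]],[-1,[0.2,1,0],[0,0,0]],[-1,[0.2,1,0],[0,0,0]],[-1,[0.2,1,0],[0,0,0]],[-1,[0.2,1,0],[0,0,0]],[-1,[0.23,0.8,0],[0,0,0]],[-1,[0.2,0.17,0],[0,0,0]],[-1,[0,0,0],[0,0,0]]]'
cat > c.py <<'E'
from h import *
np.set_printoptions(precision=4,suppress=True)
o=manip.get_obs();print(o["time"],o["tcp_pos"],o["tcp_rot"],o["ft_force"])
import sys
for n in("top","scene"):
    im=manip.get_image(n);P=cloud(im)
    for r in manip.place_of("lock_pin",im)[:1]:print(n,r["p"],np.round(r["pixel"],1),atz(im,r["pixel"],o["tcp_pos"][2]-.053))
    K=im["mtx"];T=np.linalg.inv(im["pose"])
    for q in(o["tcp_pos"]-[0,0,.053],[.5974,.1472,.136]):
        c=K@(T[:3,:3]@q+T[:3,3]);print(c[:2]/c[2])
    c=(c[:2]/c[2]).astype(int);a=im["image"][c[1]-60:c[1]+40,c[0]-66:c[0]+66]
    cv2.imwrite(f"pics/{n}{sys.argv[1]}.png",cv2.resize(a,None,fx=6,fy=6,interpolation=cv2.INTER_CUBIC))
E
python3 c.py a
```

```text
time: 10.85
tcp_pos: [0.5543, -0.0494, 0.2198]
tcp_rot: [0.792, 0.61, -0.001, -0.001]
ft_force: [-0.1, -0.0, -0.6]
grip_width: 0.21
finger_force: 78.9
time: 11.98
tcp_pos: [0.596, 0.1227, 0.2209]
tcp_rot: [0.792, 0.61, -0.0, -0.0]
ft_force: [0.7, -0.1, -1.7]
grip_width: 0.203
finger_force: 78.9
11.975 [0.596  0.1227 0.2209] [ 0.7923  0.6101 -0.0004 -0.0001] [ 0.7246 -0.1263 -1.7335]
[264.5244 220.706 ]
[253.9073 223.1668]
scene 0.43 [272.8 231.6] [ 0.6104 -0.047   0.1679]
[348.4707 251.9514]
[358.0386 263.6839]
```

View pics/scenea.png

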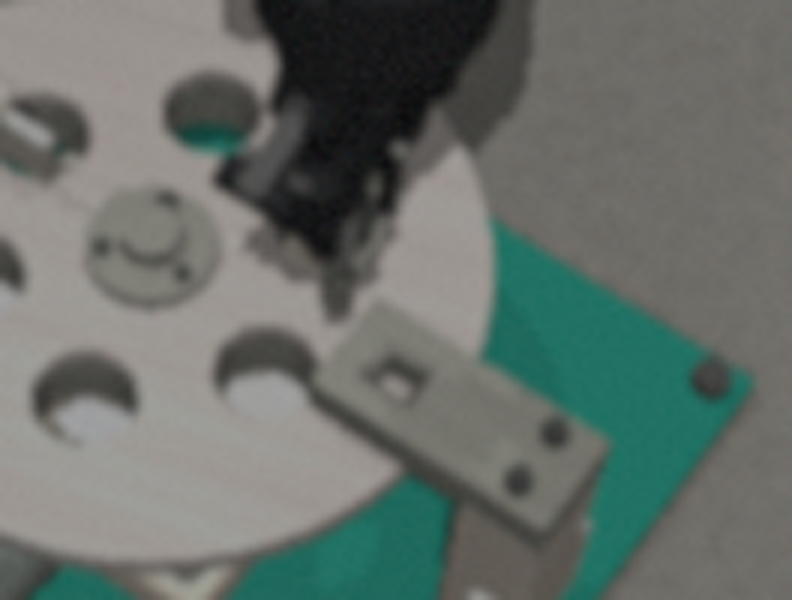

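The scene view shows the pin tip at about (347.8, 255), just short of the slot mouth at about (357.8, 265.4). Tip and slot are offset from their predicted positions by similar amounts, so the relative shift holds.

```bash
python3 -m handwheel '[[-1,[0.06,0.5,0],[0,0,0]],[-1,[0,0.48,-0.3],[0,0,0]],[-1,[0,0,-0.6],[0,0,0]],[-1,[0,0,-0.2],[0,0,0]],[-1,[0,0,0],[0,0,0]]]'; python3 c.py b
```

```text
time: 12.8
tcp_pos: [0.5969, 0.1471, 0.1927]
tcp_rot: [0.792, 0.61, -0.001, -0.0]
ft_force: [0.7, 0.9, -1.3]
grip_width: 0.206
finger_force: 78.9
12.8 [0.5969 0.1471 0.1927] [ 0.7924  0.61   -0.0008 -0.0005] [ 0.7363  0.9022 -1.2913]
[253.7273 223.0888]
[253.9073 223.1668]
scene 0.39 [357.4 261.7] [0.5953 0.1447 0.1397]
[358.1922 262.6588]
[358.0386 263.6839]
```

View pics/sceneb.png

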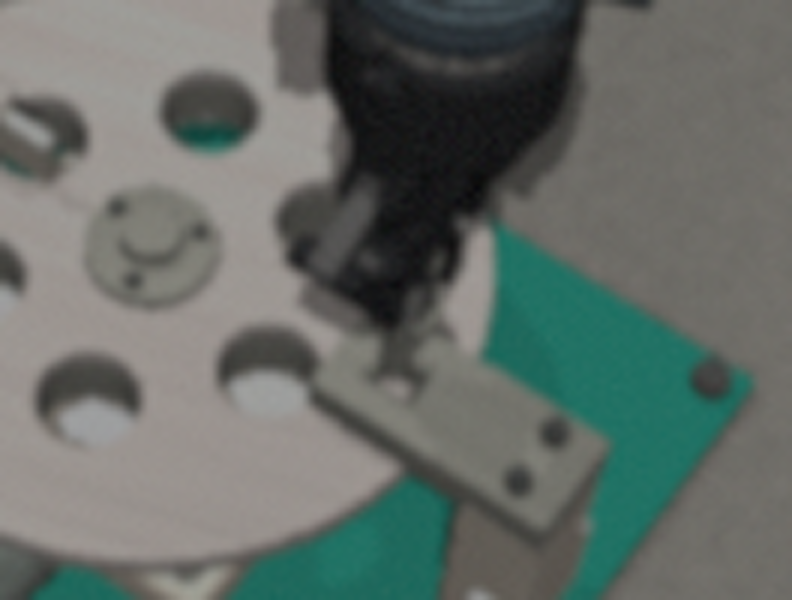

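The tip sits over the slot mouth at about crop (395,378), so I'll start it in the slot.

```bash
python3 -m handwheel '[[-1,[0,0,-0.2],[0,0,0]],[-1,[0,0,-0.2],[0,0,0]],[-1,[0,0,-0.15],[0,0,0]],[-1,[0,0,0],[0,0,0]],[-1,[0,0,0],[0,0,0]],[-1,[0,0,0],[0,0,0]]]'
```

```text
time: 13.75
tcp_pos: [0.5976, 0.1473, 0.1803]
tcp_rot: [0.792, 0.61, 0.0, 0.0]
ft_force: [-0.3, -0.1, -1.1]
grip_width: 0.207
finger_force: 78.9
```

```bash
cat > d.py <<'E'
from h import *
np.set_printoptions(precision=4,suppress=True)
o=manip.get_obs();A=[.5687,.0389]
s=[.5974-A[0],.1472-A[1]]
t=[];g=[]
import sys
for i in range(int(sys.argv[1])):
    im=manip.get_image("top");t.append(manip.get_obs()["time"])
    r=[q for q in manip.place_of("hole",im) if q["p"]>.4]
    a=np.nan;R=0
    for q in r:
        p=atz(im,q["pixel"],.108)[:2]-A;R=np.hypot(*p)
        if abs(R-.112)<.012:a=np.degrees(np.arctan2(p[1],p[0])-np.arctan2(s[1],s[0]));break
    g.append(a)
    o=manip.get_obs();print(o["time"],"deg",round(a,1),"tcpz",o["tcp_pos"].round(4),"f",o["ft_force"].round(1))
E
python3 -m handwheel '[[-1,[0,0,-0.4],[0,0,0]],[-1,[0,0,-0.3],[0,0,0]],[-1,[0,0,0],[0,0,0]],[-1,[0,0,-0.04],[0,0,0]],[-1,[0,0,-0.04],[0,0,0]],[-1,[0,0,0],[0,0,0]]]'; python3 d.py 4
```

```text
time: 14.5
tcp_pos: [0.5975, 0.1473, 0.1608]
tcp_rot: [0.792, 0.61, 0.0, 0.0]
ft_force: [-2.5, -0.7, 2.6]
grip_width: 0.207
finger_force: 79.5
14.6 deg -27.8 tcpz [0.5976 0.1473 0.1608] f [-2.6  0.3  2.2]
14.7 deg -16.8 tcpz [0.5975 0.1473 0.1608] f [-0.7  1.1  3. ]
14.8 deg nan tcpz [0.5973 0.1473 0.1606] f [-16.4   4.2   3.3]
14.9 deg nan tcpz [0.5968 0.1474 0.1602] f [-3.2  1.2  1.2]
```

```bash
python3 d.py 3
```

```text
15.0 deg nan tcpz [0.5975 0.1472 0.1605] f [-0.9  1.   2.5]
15.1 deg nan tcpz [0.5977 0.1472 0.1607] f [-2.8 -0.6  2.5]
15.2 deg nan tcpz [0.5977 0.1472 0.1607] f [-2.2  0.6  2.4]
```

```bash
python3 d.py 8
```

```text
15.3 deg nan tcpz [0.5976 0.1472 0.1607] f [-1.6  0.2  3.8]
15.4 deg nan tcpz [0.5975 0.1472 0.1606] f [-1.7  0.7  2.9]
15.5 deg nan tcpz [0.5975 0.1473 0.1606] f [-1.9 -0.   2.7]
15.6 deg 44.9 tcpz [0.5975 0.1473 0.1606] f [-2.3  0.5  2.6]
15.7 deg 53.3 tcpz [0.5975 0.1473 0.1606] f [-1.9  1.4  3.1]
15.8 deg 63.2 tcpz [0.5975 0.1472 0.1606] f [-2.8  1.   3.1]
15.9 deg 71.9 tcpz [0.5975 0.1473 0.1605] f [-1.7 -0.3  2.3]
16.0 deg 83.8 tcpz [0.5975 0.1473 0.1606] f [-1.2  1.   2.6]
```

```bash
python3 -m handwheel '[[-1,[0,0,0],[0,0,0]],[-1,[0,0,0],[0,0,0]],[-1,[0,0,0],[0,0,0]],[-1,[0,0,0],[0,0,0]],[-1,[0,0,0],[0,0,0]],[-1,[0,0,0],[0,0,0]],[-1,[0,0,0],[0,0,0]],[-1,[0,0,0],[0,0,0]],[-1,[0,0,0],[0,0,0]],[-1,[0,0,-0.04],[0,0,0]],[-1,[0,0,-0.03],[0,0,0]],[-1,[0,0,0],[0,0,0]]]'; python3 d.py 4
```

```text
time: 17.5
tcp_pos: [0.5974, 0.1473, 0.1588]
tcp_rot: [0.792, 0.61, -0.0, -0.0]
ft_force: [-2.3, 1.4, 4.4]
grip_width: 0.207
finger_force: 79.8
17.6 deg -134.4 tcpz [0.5975 0.1473 0.1589] f [-3.2  1.   5.1]
17.7 deg -132.2 tcpz [0.5975 0.1473 0.1589] f [-1.8  0.3  4.4]
17.8 deg -127.3 tcpz [0.5975 0.1473 0.1589] f [-1.9  0.6  5.2]
17.9 deg -117.7 tcpz [0.5975 0.1473 0.1589] f [-2.7  1.4  3.8]
```

```bash
python3 -m handwheel '[[-1,[0,0,0],[0,0,0]],[-1,[0,0,0],[0,0,0]],[-1,[0,0,0],[0,0,0]],[-1,[0,0,0],[0,0,0]],[-1,[0,0,0],[0,0,0]],[-1,[0,0,-0.03],[0,0,0]],[-1,[0,0,0],[0,0,0]],[-1,[0,0,0],[0,0,0]]]'; python3 d.py 5
```

```text
time: 18.9
tcp_pos: [0.5975, 0.1473, 0.1581]
tcp_rot: [0.792, 0.61, 0.0, -0.0]
ft_force: [-2.5, 0.5, 4.9]
grip_width: 0.208
finger_force: 79.8
19.0 deg -69.5 tcpz [0.5975 0.1473 0.1581] f [-2.3  0.6  4.9]
19.1 deg -63.8 tcpz [0.5975 0.1473 0.1582] f [-2.8  0.8  5.3]
19.2 deg -63.1 tcpz [0.5974 0.1473 0.1581] f [-3.1  0.7  6. ]
19.3 deg -56.9 tcpz [0.5975 0.1473 0.1582] f [-2.2  0.1  5.1]
19.4 deg -55.6 tcpz [0.5975 0.1473 0.1581] f [-1.9  1.2  5. ]
```

```bash
python3 -m handwheel '[[-1,[0,0,-0.01],[0,0,0]],[-1,[0,0,0],[0,0,0]],[-1,[0,0,0],[0,0,0]],[-1,[0,0,0],[0,0,0]],[-1,[0,0,0],[0,0,0]],[-1,[0,0,0],[0,0,0]]]'; python3 d.py 10
```

```text
time: 20.15
tcp_pos: [0.5975, 0.1473, 0.158]
tcp_rot: [0.792, 0.61, 0.0, -0.0]
ft_force: [-3.8, 0.7, 5.1]
grip_width: 0.206
finger_force: 79.8
20.25 deg nan tcpz [0.5975 0.1473 0.1579] f [-1.7  0.9  6.3]
20.35 deg -26.6 tcpz [0.5974 0.1473 0.1579] f [-2.5  1.7  5.7]
20.45 deg -27.2 tcpz [0.5975 0.1473 0.158 ] f [-1.8  0.6  5.5]
20.55 deg -23.3 tcpz [0.5974 0.1473 0.1579] f [-2.6  1.5  5.1]
20.65 deg -19.6 tcpz [0.5975 0.1473 0.158 ] f [-3.5  0.9  4.7]
20.75 deg -15.0 tcpz [0.5975 0.1473 0.1579] f [-2.5  1.4  4.8]
20.85 deg -15.8 tcpz [0.5975 0.1473 0.1579] f [-3.7  0.5  4.6]
20.95 deg -12.1 tcpz [0.5975 0.1473 0.1579] f [-3.7  1.2  5.5]
21.05 deg nan tcpz [0.5975 0.1473 0.158 ] f [-3.   1.   4.3]
21.15 deg nan tcpz [0.5975 0.1473 0.1579] f [-2.9  0.2  5.4]
```

```bash
python3 d.py 6
```

```text
21.25 deg nan tcpz [0.5974 0.1473 0.1579] f [-3.2  0.7  5.3]
21.35 deg nan tcpz [0.5975 0.1472 0.1575] f [0.4 0.5 1.2]
21.45 deg nan tcpz [0.5966 0.1472 0.1566] f [-2.   0.6  0.4]
21.55 deg nan tcpz [0.5966 0.1472 0.1565] f [-3.1  0.3 -1.2]
21.65 deg nan tcpz [0.5966 0.1472 0.1566] f [-2.9  1.1 -2. ]
21.75 deg nan tcpz [0.5967 0.1472 0.1567] f [-4.   0.4 -2.5]
```

The fz reading dropped to free-hanging level, so the hole has caught the pin. Now I press it home gently.

```bash
python3 -m handwheel '[[-1,[0,0,-0.08],[0,0,0]],[-1,[0,0,-0.08],[0,0,0]],[-1,[0,0,-0.08],[0,0,0]],[-1,[0,0,-0.08],[0,0,0]],[-1,[0,0,0],[0,0,0]],[-1,[0,0,0],[0,0,0]]]'; python3 d.py 2
```

```text
time: 22.5
tcp_pos: [0.5973, 0.1473, 0.1496]
tcp_rot: [0.792, 0.61, -0.0, -0.0]
ft_force: [-3.0, 1.5, 0.2]
grip_width: 0.206
finger_force: 79.5
22.6 deg nan tcpz [0.5973 0.1473 0.1496] f [-2.2  1.6 -0.8]
22.7 deg nan tcpz [0.5973 0.1473 0.1496] f [-2.9  1.7 -1. ]
```

```bash
python3 -m handwheel '[[-1,[0,0,-0.04],[0,0,0]],[-1,[0,0,-0.04],[0,0,0]],[-1,[0,0,0],[0,0,0]],[-1,[0,0,0],[0,0,0]]]'; python3 d.py 2
```

```text
time: 23.2
tcp_pos: [0.5978, 0.1473, 0.1492]
tcp_rot: [0.792, 0.61, 0.0, 0.0]
ft_force: [-6.6, 0.8, 5.2]
grip_width: 0.208
finger_force: 80.2
23.3 deg nan tcpz [0.5978 0.1473 0.1492] f [-6.2  1.   5.9]
23.4 deg nan tcpz [0.5978 0.1473 0.1492] f [-6.4  0.6  6.4]
```

```bash
python3 -m handwheel '[[-0.4,[0,0,0],[0,0,0]],[0,[0,0,0],[0,0,0]],[1,[0,0,0],[0,0,0]],[1,[0,0,0],[0,0,0]],[1,[0,0,0],[0,0,0]],[1,[0,0,0],[0,0,0]],[1,[0,0,0.3],[0,0,0]],[1,[0,0,0.8],[0,0,0]],[1,[0,0,1],[0,0,0]],[1,[0,0,1],[0,0,0]],[1,[-0.3,-1,1],[0,0,0]],[1,[-0.3,-1,0.5],[0,0,0]],[1,[-0.3,-1,0],[0,0,0]],[1,[-0.3,-1,0],[0,0,0]],[1,[-0.3,-1,0],[0,0,0]],[1,[-0.3,-1,0],[0,0,0]],[1,[-0.3,-1,0],[0,0,0]],[1,[0,0,0],[0,0,0]],[1,[0,0,0],[0,0,0]]]'
cat > e.py <<'E'
from h import *
for n in("top","scene"):
    im=manip.get_image(n);P=cloud(im)
    m=(np.hypot(P[...,0]-.5974,P[...,1]-.1472)<.02)&(P[...,2]>.145);Q=P[m]
    if len(Q):print(n,len(Q),"top z",np.percentile(Q[:,2],[50,90,97]).round(4),Q[Q[:,2]>.165].mean(0).round(4))
    c=(254,215) if n=="top" else (358,250)
    cv2.imwrite(f"pics/{n}e.png",cv2.resize(im["image"][c[1]-50:c[1]+50,c[0]-66:c[0]+66],None,fx=6,fy=6,interpolation=cv2.INTER_CUBIC))
E
python3 e.py
```

```text
time: 25.78
tcp_pos: [0.5453, -0.0274, 0.2638]
tcp_rot: [0.792, 0.61, 0.001, 0.0]
ft_force: [0.0, 1.2, 0.3]
grip_width: 1.003
finger_force: 0.0
top 126 top z [0.1753 0.1782 0.1787] [0.5972 0.1443 0.1754]
scene 121 top z [0.1732 0.1772 0.1781] [0.6029 0.1468 0.1743]
```

View pics/scenee.png

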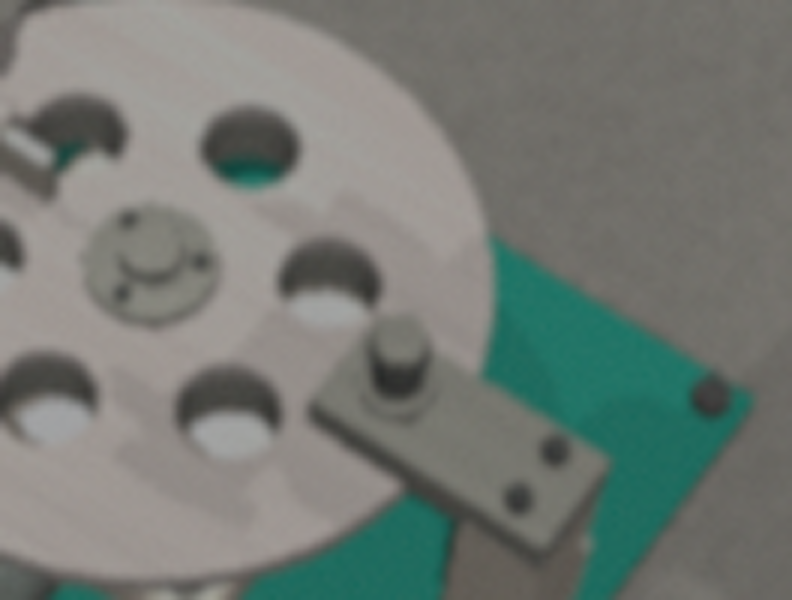

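The pin stands upright with its collar on the bracket (crop about 397,395) and its head at about 0.176 m, as expected for fully home. The disc's bores lie symmetric about the bracket, which fits the hole being under the slot.

```bash
python3 -c "
from workcell import manip;print(manip.close_job())"
```

```text
the job is handed in; nothing more can be done
None
```

The lock pin is fully home through slot and hole, the gripper is open and clear of it, and the job was handed in at about 26 s of the 58 s allowed; no verdict came back.

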